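Feel out the heavy side of a coil winder's flywheel and hold it down

TASK

One side of the flywheel on this hand-cranked coil winder is heavier than the rest, but you cannot see which. Take the red crank handle, turn the wheel round slowly to feel which way it wants to drop, then bring the heavy side straight down and finish still holding the handle in the gripper with the wheel at rest. Leave the multimeter and the solder reel where they are.

Things in the scene. Friction and masses are not known exactly. Their poses are not given: they have to be found in the camera images.
- winder: Blue coil winder fixed to the bench. Origin: underside of the base, mid-width; z up. Its -x axis points out of the flywheel's front face, roughly to the robot; the axle lies along x at y = 0, 140 mm up. Base plate x -50 to 120 mm, 130 mm wide, 16 mm high; bearing pedestal behind the wheel. Nothing stands in front of the wheel above the base plate but the crank handle.
- axle (a point): Centre of the wheel's front face, on the axle; axes as winder. The bearing is stiff: 0.2 N m of friction, equal both ways and everywhere, so the wheel stays where it is left.
- flywheel: Dark steel disc, 120 mm across, 25 mm thick, on the axle (front face at axle); a copper bobbin behind the pedestal turns with it. White marks on the rim, the rear face and the bobbin's end are in line with the handle. Origin on the axle; x along it, z towards the handle. Turns endlessly either way. A slug (core_c0) hidden inside, at an unknown, new angle from the handle, is its heavy side.
- grip (a point): Where to hold the red crank handle: on its axis, 65 mm in front of axle, 50 mm from the axle's line, 25 mm from the free end. Its direction from the axle's line tells the crank's angle. Red sleeve: 16 mm in diameter, 70 mm long, parallel to the axle, spins freely on its pin, so a gripper may keep pointing down all the way round.
- multimeter: Yellow multimeter lying flat, 170 x 85 x 36 mm, loose; bystander. Origin at the centre of its underside.
- solder_reel: Solder reel standing on its flange, 60 mm in diameter, 44 mm high, blue flanges, loose; bystander. Origin at the centre of its underside.
- hub (a point): Axle, 5 mm ahead of axle: how it feels. With the heavy side level with the axle, its weight makes 0.13 to 0.18 N m, helping going down, resisting going up; none when it is at the top or bottom. Pushing the handle slowly round takes 4 N of friction plus or minus up to 3 N of this: least with the heavy side level and sinking, most with it level and rising. The crank's own weight is slight.

How it is judged:
By the outcome, as a careful person would: the job done as asked, in the order asked, and still so for the second after the job is handed in, while the arm keeps its last pose, push and grip.
It also fails if it takes over 64 s, if anything falls off the work surface, if the arm or the gripper's body presses on something with over 40 N, if the wrist force passes 120 N, or if a joint passes its speed limit or range.

ROBOT

A 6-joint arm with a two-finger parallel gripper is mounted at the origin on the work surface. World frame = base frame: x ahead of the robot, y to its left, z up, the work surface at z = 0. Lengths are in mm, angles in rad, forces in N, time in s.
With the tool pointing down it reaches from about 400 to 825 mm from the base axis. Payload 7 kg.
Tool frame: the origin (TCP) lies at the very end of the fingers, on their centre line; the grasp point (between the pads) lies bot.hold_point_z behind it (bot.hold_point_z is the distance from the TCP to the grasp point, in mm); y points along the fingers, z is the direction in which the jaws open and shut, and the axes are right-handed (so a half turn about y gives the same grasp; the last joint's range is limited). The gripper opens to 85 mm and grips with 20 to 120 N. Pads are 22 mm wide; open, the fingers measure 114 mm over their backs; the gripper's body (76 mm by 85 mm) begins 54 mm behind the grasp point. The pads swing forward as they close: fully open they stand 13 mm farther back than shut.
Start: joints at [1.553, 0.359, 0.012, 0, -1.224, -0.288], TCP at [203.222, 643.658, 231.302] pointing down, gripper open.
Joint ranges: [-3.07, 3.07], [-1.43, 2.12], [-1.02, 1.25], [-3.03, 1.67], [-3.05, -0], [-3.03, 3.03]. Speed limits (rad/s): [2.39, 2.39, 3.01, 3.14, 3.14, 3.14].

INTERFACE

Orientations are given as a unit quaternion [x, y, z, w].
In Python, from plant import bot gives the robot as it stands.
- The arm moves only by the tool play_rows, never from a script. Its argument "series" is text: rows parted by semicolons, each of 7 numbers parted by spaces: the closure, from -1 (fully open) to 1 (shut), then the shift along the tool's x, y, z in cm, then the turn, a rotation vector about the tool's x, y, z in rad. A call has 1 to 8 rows; each row is the pose to reach, as a shift and turn from the pose measured when the call began, along the tool's axes at that moment; what a row does not reach only later rows make up. A row lasts 1/10 s, in which the tool goes at most 50 mm and 8.59 degrees, less where a joint would pass 70% of its speed; a pose out of reach is approached as far as the arm can. A call with a gripper value outside its range is refused whole. The fingers move at their own pace and stop on an object; "grip_force" is the grip in N (left out, the last holds). Time passes only in rows, so rows that repeat a pose let the fingers close. It gives the time, the measured TCP pose, the force and the opening at its end, in the units of the state.
- bot.get_state(): the state, without advancing time (a new reading comes with each control period).
- bot.read_camera(name): name is "scene" or "side" or "wrist"; returns (picture, depth): 384x512x3 uint8, red, green, blue; 384x512 float32, mm along the optical axis (not along the pixel's ray), 0 where there is no reading.
- bot.camera_info(name): a dict with "K" (3x3 intrinsics, pixels), "dist_coeffs" ([k1, k2, p1, p2, k3] as OpenCV has them; the pictures are not rectified), "rvec" (rotation vector, rad) and "tvec" (3), from world to camera coordinates, as OpenCV has them; the wrist camera has in their place "hand_eye" (4x4, takes a point from camera to tool coordinates, whose origin is the TCP and whose axes are the tool frame's). Camera axes: x right, y down, z forward; pixel columns grow to the right and rows downward; lengths in mm; the calibration is good to about 2 mm. A picture is of the moment at which its call begins: read the wrist's pose just before it. camera_info takes no time and is no camera call.
- bot.finish_job(): hands the job in, once; it reports no verdict.
The state is a dict: "t": time; "joints": joint angles; "joint_velocities": joint speeds; "tau": joint torques, N m; "position": TCP position; "ee_rot": TCP orientation; "wrist_force": force on the tool from outside, world axes, zero at the start; "torque": the same for the moment, N m; "finger_gap": finger opening in mm.
Only numpy, scipy, OpenCV 4.12 (cv2) and the standard library are available. Lean on these libraries where they do the work, as an engineer would, in place of code of your own. Each camera call takes 0.05 s, during which the arm holds its last target.

## Working session

There is one attempt and no reset: what is moved stays moved. The work goes in short steps, Python scripts to look and compute and a tool call to move; the robot and the scene stay as the last step left them, time stands still between calls to the robot, and variables do not carry over. Pictures are saved under pics/ and viewed, and the job is handed in when it is done.

Besides the shell and the picture viewer there is one more tool, called after "Request:" in YAML: its name, and indented under it one key for each argument. play_rows: Moves the arm, as the interface text tells. Its arguments: {"type":"object","properties":{"series":{"type":"string"},"grip_force":{"type":"number"}},"required":["series"]}

```bash
ls; mkdir -p pics; python3 - <<'E'
from plant import bot
import cv2
s=bot.get_state();print(s);print(bot.hold_point_z)
for n in ("scene","side"):
    p,d=bot.read_camera(n);cv2.imwrite(f"pics/{n}0.png",cv2.cvtColor(p,cv2.COLOR_RGB2BGR))
    import numpy as np
    np.save(f"pics/{n}0d.npy",d);np.save(f"pics/{n}0p.npy",p)
    print(n,bot.camera_info(n))
print(bot.camera_info("wrist"))
E
```

```text
pics
{'t': 0.0, 'joints': array([ 1.55310373e+00,  3.59394381e-01,  1.10509690e-02, -3.70871173e-04,
       -1.22412561e+00, -2.88093125e-01]), 'joint_velocities': array([-0.00032748, -0.00023363,  0.00016221,  0.00080158,  0.0014554 ,
       -0.000587  ]), 'tau': array([ 8.20267860e-05, -5.83329213e+01,  2.93437850e+01,  6.93706244e+00,
       -5.82972541e-03,  2.74429439e-06]), 'position': array([203.08088254, 643.20222703, 230.35168466]), 'ee_rot': array([-0.10769251, -0.69824846,  0.69945368,  0.1077774 ]), 'wrist_force': array([-0.47686733,  0.71604872, -0.27007966]), 'torque': array([0.06642131, 0.02913973, 0.05195752]), 'finger_gap': 85.33808443160463}
18.700000000000003
scene {'K': array([[390.16813037,   0.        , 257.32681577],
       [  0.        , 390.16813037, 190.64560263],
       [  0.        ,   0.        ,   1.        ]]), 'dist_coeffs': array([-0.00600445,  0.        ,  0.        ,  0.        ,  0.        ]), 'rvec': array([ 1.19555057,  2.30211356, -1.02187645]), 'tvec': array([ 299.05096185, -230.07467596, 1325.10532823])}
side {'K': array([[390.57756089,   0.  
[... 234 characters left out ...]
46907791, -2.54841214,  1.4062585 ]), 'tvec': array([534.30854617, 217.7135861 , 680.73282416])}
{'K': array([[332.8769122 ,   0.        , 247.86273543],
       [  0.        , 332.8769122 , 193.90169239],
       [  0.        ,   0.        ,   1.        ]]), 'dist_coeffs': array([-0.08032008,  0.        ,  0.        ,  0.        ,  0.        ]), 'hand_eye': array([[ 7.04630487e-04,  9.64485881e-01,  2.64133467e-01,
        -6.73188190e+01],
       [-6.41140420e-04, -2.64133043e-01,  9.64486042e-01,
        -1.42448413e+02],
       [ 9.99999546e-01, -8.48952911e-04,  4.32254688e-04,
        -9.50142657e-01],
       [ 0.00000000e+00,  0.00000000e+00,  0.00000000e+00,
         1.00000000e+00]])}
```

View pics/scene0.png

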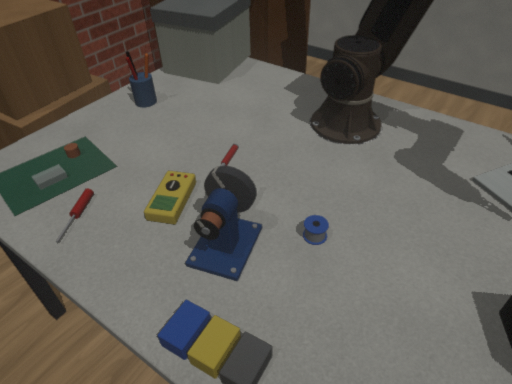

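View pics/side0.png

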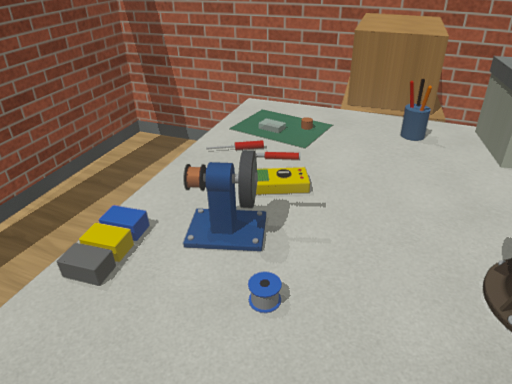

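The scene view shows the winder with its wheel around (230,190), the red handle at about (230,155), the multimeter at (171,197) and the reel at (316,229). In the side view the handle is at about (282,156) and the wheel at (248,180).

```bash
cat > h.py <<'E'
import numpy as np,cv2
from plant import bot
def ext(n):
    c=bot.camera_info(n);R=cv2.Rodrigues(c["rvec"])[0];return c["K"],c["dist_coeffs"],R,np.array(c["tvec"]).ravel()
def unproj(n,uv,z):
    K,D,R,t=ext(n);uv=np.array(uv,float).reshape(-1,1,2)
    q=cv2.undistortPoints(uv,K,D).reshape(-1,2);P=np.c_[q,np.ones(len(q))]*np.array(z).reshape(-1,1)
    return (P-t)@R
def ray(n,uv):
    K,D,R,t=ext(n);c=-R.T@t;p=unproj(n,[uv],[1000.])[0];d=p-c;return c,d/np.linalg.norm(d)
def proj(n,P):
    K,D,R,t=ext(n);return cv2.projectPoints(np.array(P,float).reshape(-1,3),R,t,K,D)[0].reshape(-1,2)
def red(p):
    h=cv2.cvtColor(p,cv2.COLOR_RGB2HSV);return ((h[...,0]<6)|(h[...,0]>174))&(h[...,1]>170)&(h[...,2]>80)
E
python3 - <<'E'
from h import *
for n,roi in (("scene",(120,120,300,290)),("side",(170,130,340,260))):
    p=np.load(f"pics/{n}0p.npy");d=np.load(f"pics/{n}0d.npy")
    x0,y0,x1,y1=roi
    cv2.imwrite(f"pics/{n}0z.png",cv2.cvtColor(cv2.resize(p[y0:y1,x0:x1],None,fx=3.4,fy=3.4,interpolation=cv2.INTER_CUBIC),cv2.COLOR_RGB2BGR))
    m=red(p).astype(np.uint8);k,l,st,ce=cv2.connectedComponentsWithStats(m)
    for i in range(1,k):
        if st[i,4]>15:
            v,u=np.nonzero((l==i)&(d>0));P=unproj(n,np.c_[u,v],d[v,u])
            print(n,st[i],P.min(0).round(),np.median(P,0).round(),P.max(0).round())
            if len(P)>3: c=np.median(P,0);print(np.linalg.svd(P-c)[2][0])
    # blue
    h=cv2.cvtColor(p,cv2.COLOR_RGB2HSV)
    m=((abs(h[...,0].astype(int)-110)<12)&(h[...,1]>120)&(h[...,2]>30)).astype(np.uint8);k,l,st,ce=cv2.connectedComponentsWithStats(m)
    for i in range(1,k):
        if st[i,4]>150:
            v,u=np.nonzero((l==i)&(d>0));P=unproj(n,np.c_[u,v],d[v,u])
            print(n,'blue',st[i],P.min(0).round(),np.median(P,0).round(),P.max(0).round())
            Q=P[(P[:,2]>8)&(P[:,2]<24)].astype(np.float32)
            if len(Q)>20: print('base',cv2.minAreaRect(Q[:,:2]))
E
```

```text
scene [ 72 190  20  24 152] [ 723. -419.   15.] [ 763. -395.   24.] [ 800. -372.   28.]
[ 8.81295882e-01  4.72564497e-01 -6.03783635e-04]
scene blue [208 189  28  25 390] [625. -17. 144.] [654.  15. 169.] [679.  38. 174.]
scene blue [304 216  24  18 302] [469. 133.  40.] [502. 162.  43.] [527. 189.  47.]
scene blue [ 187  220   74   58 1581] [558. -44.  10.] [683.  30.  15.] [745.  85.  80.]Traceback (most recent call last):
  File "<stdin>", line 20, in <module>
cv2.error: OpenCV(4.12.0) /io/opencv/modules/imgproc/src/convhull.cpp:143: error: (-215:Assertion failed) total >= 0 && (depth == CV_32F || depth == CV_32S) in function 'convexHull'
```

```bash
ls pics
```

```text
scene0.png
scene0d.npy
scene0p.npy
scene0z.png
side0.png
side0d.npy
side0p.npy
```

View pics/scene0z.png

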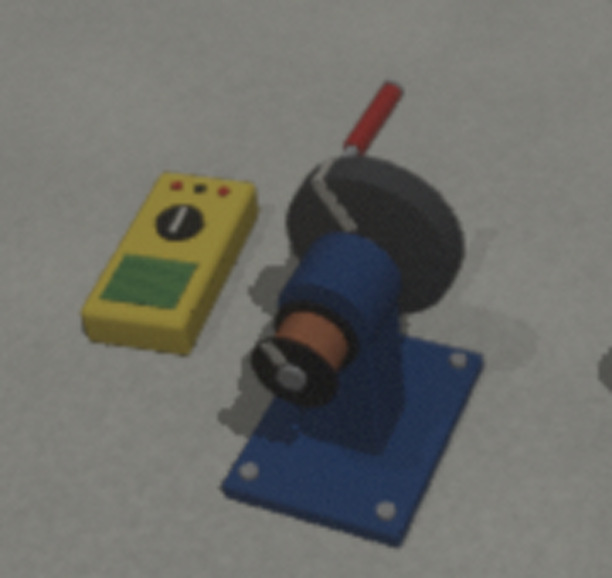

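```bash
python3 - <<'E'
from h import *
for n,roi in (("scene",(120,120,300,290)),("side",(170,130,340,260))):
    p=np.load(f"pics/{n}0p.npy");d=np.load(f"pics/{n}0d.npy")
    x0,y0,x1,y1=roi
    cv2.imwrite(f"pics/{n}0z.png",cv2.cvtColor(cv2.resize(p[y0:y1,x0:x1],None,fx=3.4,fy=3.4,interpolation=cv2.INTER_CUBIC),cv2.COLOR_RGB2BGR))
    h=cv2.cvtColor(p,cv2.COLOR_RGB2HSV)
    m=(((h[...,0]<8)|(h[...,0]>172))&(h[...,1]>130)&(h[...,2]>50)).astype(np.uint8);m[:,:x0]=0;m[:,x1:]=0;m[:y0]=0;m[y1:]=0
    k,l,st,ce=cv2.connectedComponentsWithStats(m)
    for i in range(1,k):
        if st[i,4]>15:
            v,u=np.nonzero((l==i)&(d>0));P=unproj(n,np.c_[u,v],d[v,u])
            print(n,st[i],ce[i],P.min(0).round(),np.median(P,0).round(),P.max(0).round())
            print(cv2.minAreaRect(np.c_[u,v].astype(np.float32)))
    v,u=np.nonzero((abs(h[...,0].astype(int)-112)<14)&(h[...,1]>110)&(h[...,2]>25)&(d>0));P=unproj(n,np.c_[u,v],d[v,u])
    Q=P[(P[:,2]>10)&(P[:,2]<21)&(P[:,0]>540)&(P[:,0]<800)&(P[:,1]<120)].astype(np.float32)
    print('base',len(Q),cv2.minAreaRect(np.ascontiguousarray(Q[:,:2])),np.median(Q[:,2]),np.linalg.norm(cv2.boxPoints(cv2.minAreaRect(np.ascontiguousarray(Q[:,:2]))),axis=1))
    print(cv2.boxPoints(cv2.minAreaRect(np.ascontiguousarray(Q[:,:2]))).round())
E
```

```text
scene [222 145  15  19 100] [229.62 153.81] [511. -68. 183.] [542. -53. 188.] [574. -42. 191.]
((229.65382385253906, 153.76922607421875), (4.714951515197754, 20.523906707763672), 33.690067291259766)
base 1678 ((650.9725952148438, 3.3072738647460938), (165.96664428710938, 127.60852813720703), 16.46381187438965) 14.891767 [554.82416 595.068   749.4245  717.8865 ]
[[553.  41.]
 [589. -81.]
 [749. -34.]
 [712.  88.]]
side [235 141  29   8 192] [248.86979167 144.47395833] [ 718. -416.   11.] [ 759. -392.   21.] [ 799. -368.   29.]
((248.933837890625, 144.441650390625), (6.736855506896973, 28.007850646972656), 86.42366790771484)
side [265 152  34   7 216] [281.38888889 155.05555556] [508. -66. 182.] [541. -52. 188.] [575. -39. 193.]
((281.5, 155.0), (6.0, 33.0), 90.0)
base 2037 ((649.2098388671875, 3.9279556274414062), (166.4070587158203, 130.38845825195312), 16.274120330810547) 17.332209 [552.7607  593.2995  748.1842  716.46326]
[[551.  43.]
 [588. -82.]
 [747. -35.]
 [711.  90.]]
```

View pics/side0z.png

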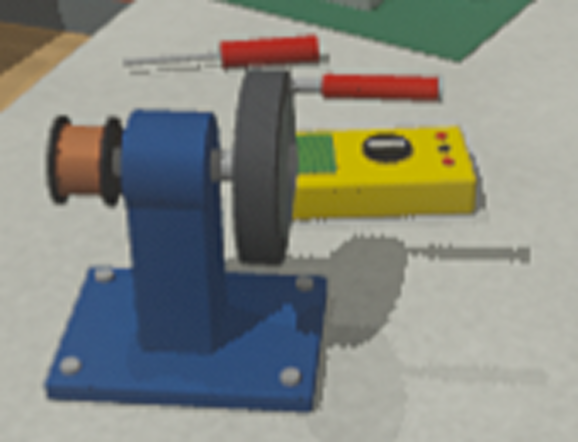

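```bash
cat >> h.py <<'E'
def tri(ua,ub,na="scene",nb="side"):
    a,da=ray(na,ua);b,db=ray(nb,ub)
    M=np.c_[da,-db];s=np.linalg.lstsq(M,b-a,rcond=None)[0];p,q=a+s[0]*da,b+s[1]*db
    return (p+q)/2,np.linalg.norm(p-q)
E
python3 - <<'E'
from h import *
from scipy.spatial.transform import Rotation as Ro
print(tri((229.6,153.8),(281.4,155.05)))
# sleeve ends: scene and side extreme mids
def ends(n,roi):
    p=np.load(f"pics/{n}0p.npy");h=cv2.cvtColor(p,cv2.COLOR_RGB2HSV)
    m=(((h[...,0]<8)|(h[...,0]>172))&(h[...,1]>130)&(h[...,2]>50));x0,y0,x1,y1=roi
    v,u=np.nonzero(m[y0:y1,x0:x1]);P=np.c_[u+x0,v+y0].astype(float);c=P.mean(0);w=np.linalg.svd(P-c)[2][0]
    s=(P-c)@w;return c+w*(s.min()-.5),c+w*(s.max()+.5)
a=ends("scene",(215,140,245,170));b=ends("side",(262,150,302,161));print(a,b)
for i in a:
  for j in b: print(i,j,tri(i,j))
# dark bobbin/white hub etc: wheel face points from depth
d=np.load("pics/side0d.npy")
for uv in ((250,165),(250,180),(250,195),(245,170),(254,175)):
    print(uv,unproj("side",[uv],[d[uv[1],uv[0]]]).round())
s=bot.get_state();print(Ro.from_quat(s["ee_rot"]).as_matrix().round(3))
E
```

```text
(array([541.8816638 , -54.58513055, 186.55002433]), np.float64(0.48587467888927544))
(array([235.66852395, 144.84797054]), array([223.62165305, 162.69768276])) (array([264.40596772, 154.39014518]), array([298.58934487, 155.72948919]))
[235.66852395 144.84797054] [264.40596772 154.39014518] (array([557.1880688 , -16.87618853, 218.78652479]), np.float64(30.528590079548007))
[235.66852395 144.84797054] [298.58934487 155.72948919] (array([507.74461495, -63.16117664, 187.31297172]), np.float64(1.544310479265916))
[223.62165305 162.69768276] [264.40596772 154.39014518] (array([575.38999882, -45.08238685, 186.77080061]), np.float64(0.30256602775558616))
[223.62165305 162.69768276] [298.58934487 155.72948919] (array([524.98561168, -94.70692623, 152.06442982]), np.float64(33.13674014688837))
(250, 165) [[582.  16. 192.]]
(250, 180) [[575.  34. 170.]]
(250, 195) [[573.  42. 141.]]
(245, 170) [[588.  26. 185.]]
(254, 175) [[584.  -7. 157.]]
[[-0.954 -0.    -0.301]
 [ 0.301 -0.001 -0.954]
 [-0.    -1.     0.001]]
```

```bash
cat >> h.py <<'E'
from scipy.spatial.transform import Rotation as Ro
YAW=np.radians(15.8)
AX=np.array([np.cos(YAW),np.sin(YAW),0]);LY=np.array([-np.sin(YAW),np.cos(YAW),0]);UZ=np.array([0,0,1.])
RT=np.c_[AX,-UZ,LY]  # tool x, y(down), z = x cross y
RT[:,2]=np.cross(RT[:,0],RT[:,1])
def rel(tcp,s=None,R=RT):
    s=s or bot.get_state();R0=Ro.from_quat(s["ee_rot"]).as_matrix()
    return (R0.T@(np.array(tcp)-s["position"])/10).round(2),Ro.from_matrix(R0.T@R).as_rotvec().round(3)
E
python3 -c "
from h import *
print(RT.round(2));print(rel((532,-57,280)))"
```

```text
[[ 0.96 -0.   -0.27]
 [ 0.27 -0.    0.96]
 [ 0.   -1.    0.  ]]
(array([-52.45,  -4.87,  56.88]), array([-0.00e+00,  2.56e+00, -2.00e-03]))
```

Request:
play_rows:
  series: "-1 -1 -4.9 2 0 0.15 0;-1 -5 -4.9 6 0 0.3 0;-1 -8.3 -4.9 9.1 0 0.45 0;-1 -11.7 -4.9 12.7 0 0.6 0;-1 -15.1 -4.9 16.4 0 0.75 0;-1 -18.4 -4.9 20 0 0.9 0;-1 -21.8 -4.9 23.7 0 1.05 0;-1 -25.2 -4.9 27.3 0 1.2 0"
  grip_force: 60

```text
t: 0.9
position: [360.7, 306.5, 279.8]
ee_rot: [-0.485, -0.514, 0.515, 0.485]
wrist_force: [1.9, 1.0, 0.7]
finger_gap: 85.4
```

```bash
python3 -c "
from h import *
print(rel((532,-57,280)))"
```

```text
(array([-3.730e+01,  3.000e-02, -1.494e+01]), array([ 1.000e-03,  1.354e+00, -1.000e-03]))
```

Request:
play_rows:
  series: "-1 -4 0 -1.6 0 0.15 0;-1 -8 0 -3.2 0 0.3 0;-1 -12 0 -4.8 0 0.45 0;-1 -16.4 0 -6.6 0 0.6 0;-1 -20.8 0 -8.3 0 0.75 0;-1 -25 0 -10 0 0.9 0;-1 -29.2 0 -11.7 0 1.05 0;-1 -32.8 0 -13.1 0 1.2 0"

```text
t: 1.7
position: [511.3, -15.4, 280.0]
ee_rot: [0.691, 0.15, -0.151, -0.69]
wrist_force: [0.6, 1.7, 0.9]
finger_gap: 85.7
```

```bash
python3 -c "
from h import *
print(rel((532,-57,280)))"
```

```text
(array([ 0.15,  0.01, -4.65]), array([ 0.001,  0.153, -0.001]))
```

Request:
play_rows:
  series: "-1 0.1 0 -2.4 0 0.08 0;-1 0.15 0 -4.1 0 0.14 0;-1 0.15 0 -4.65 0 0.153 0;-1 0.15 0 -4.65 0 0.153 0;-1 0.15 0 -4.65 0 0.153 0"

```text
t: 2.2
position: [531.6, -56.6, 279.9]
ee_rot: [0.701, 0.097, -0.098, -0.7]
wrist_force: [-0.7, -0.2, 0.0]
finger_gap: 86.0
```

```bash
python3 - <<'E'
from h import *
s=bot.get_state()
p,d=bot.read_camera("wrist")
cv2.imwrite("pics/w1.png",cv2.cvtColor(p,cv2.COLOR_RGB2BGR))
print(s["position"],Ro.from_quat(s["ee_rot"]).as_matrix().round(3),s["wrist_force"])
c=bot.camera_info("wrist");H=c["hand_eye"]
h=cv2.cvtColor(p,cv2.COLOR_RGB2HSV)
m=(((h[...,0]<8)|(h[...,0]>172))&(h[...,1]>130)&(h[...,2]>50)).astype(np.uint8)
k,l,st,ce=cv2.connectedComponentsWithStats(m)
for i in range(1,k):
    if st[i,4]<100: continue
    v,u=np.nonzero((l==i)&(d>0));q=cv2.undistortPoints(np.c_[u,v].astype(float).reshape(-1,1,2),c["K"],c["dist_coeffs"]).reshape(-1,2)
    P=np.c_[q,np.ones(len(q))]*d[v,u][:,None];T=P@H[:3,:3].T+H[:3,3];W=T@Ro.from_quat(s["ee_rot"]).as_matrix().T+s["position"]
    x=(W-W.mean(0))@AX
    print(st[i],W.min(0),np.median(W,0),W.max(0),x.min(),x.max())
    t=T[:,0];
    for a in (0,1): # ends
        g=(t<np.percentile(t,15)) if a==0 else (t>np.percentile(t,85)); print(np.median(W[g],0))
E
```

```text
[531.63789813 -56.59343608 279.93459713] [[ 0.962 -0.001 -0.274]
 [ 0.274 -0.001  0.962]
 [-0.001 -1.    -0.001]] [-0.65892767 -0.15581104  0.00128306]
[ 235  163   22   89 1820] [507.01798787 -71.88942094  -2.31176244] [540.4126868  -56.23310894 188.89227005] [615.48096708 -23.0724051  192.21993082] -34.51486486232333 80.36516227737906
[512.70465172 -64.08050133 188.91234412]
[570.04563316 -46.55755179 188.1587589 ]
```

View pics/w1.png

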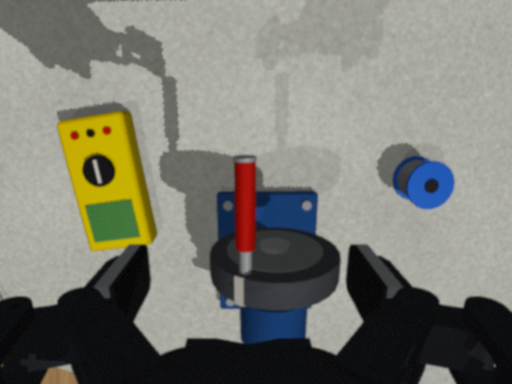

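The wrist view shows the handle at (245,205), running straight in line with the tool and between the open fingers. The wheel is at (275,262), with the multimeter at left and the reel at right, both well clear. I'll descend and grip.

Request:
play_rows:
  series: "-1 0 2.5 -0.1 0 0 0;-1 0 5.5 -0.1 0 0 0;-1 0 8.5 -0.1 0 0 0;-1 0 10.5 -0.1 0 0 0;-1 0 11.2 -0.1 0 0 0;-1 0 11.3 -0.1 0 0 0;-1 0 11.3 -0.1 0 0 0"

```text
t: 2.95
position: [532.5, -57.0, 168.1]
ee_rot: [0.701, 0.098, -0.098, -0.7]
wrist_force: [-0.4, 0.7, 0.0]
finger_gap: 85.4
```

Request:
play_rows:
  series: "1 0 0 0 0 0 0;1 0 0 0 0 0 0;1 0 0 0 0 0 0;1 0 0 0 0 0 0;1 0 0 0 0 0 0;1 0 0 0 0 0 0;1 0 0 0 0 0 0;1 0 0 0 0 0 0"
  grip_force: 60

```text
t: 3.75
position: [532.6, -57.2, 168.5]
ee_rot: [0.701, 0.099, -0.098, -0.7]
wrist_force: [-2.7, -1.1, 4.7]
finger_gap: 14.2
```

```bash
python3 - <<'E'
from h import *
s=bot.get_state();print(s["position"],s["wrist_force"],s["torque"],s["finger_gap"])
p,d=bot.read_camera("side");cv2.imwrite("pics/s1.png",cv2.cvtColor(cv2.resize(p[60:260,170:370],None,fx=3,fy=3),cv2.COLOR_RGB2BGR))
E
```

```text
[532.59275135 -57.16738494 168.50856767] [-2.71343233 -1.08685688  4.68456983] [-0.21055335  0.63142926 -0.0614218 ] 14.188253126058553
```

View pics/s1.png

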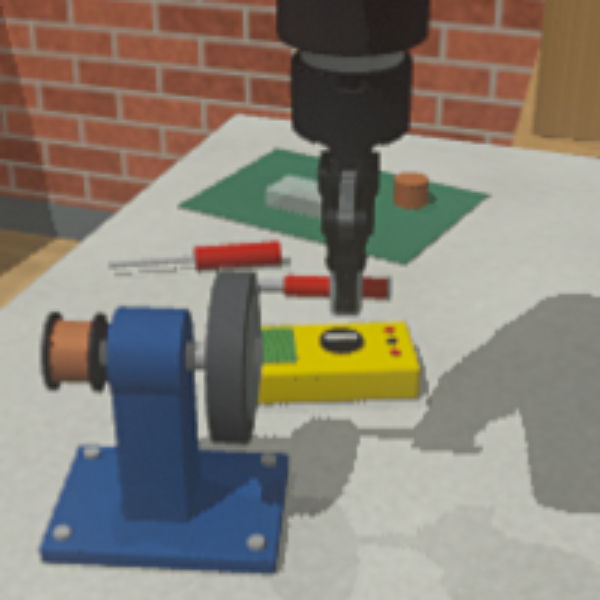

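```bash
cat > st.py <<'E'
from h import *
import json,sys,os
# usage st.py dir step_deg [lead]
dirn=float(sys.argv[1]);step=float(sys.argv[2])
C=json.load(open("C.json")) if os.path.exists("C.json") else [None]
s=bot.get_state();p=s["position"];yl=LY@p;z=p[2];xl=AX@p
if C[0] is None:
    o=np.array([616.4,-6.3,0]);C=[float(LY@o-1.9),124.8,float(xl)];json.dump(C,open("C.json","w"))
th=np.degrees(np.arctan2(-(yl-C[0]),z-C[1]));r=np.hypot(yl-C[0],z-C[1])
f=s["wrist_force"];t=np.radians(th)
tang=-np.cos(t)*LY-np.sin(t)*UZ; rad=-np.sin(t)*LY+np.cos(t)*UZ   # tang: increasing theta
rec=dict(t=s["t"],yl=yl,z=z,xl=xl,th=th,dir=dirn,ft=float(f@tang),fr=float(f@rad),fy=float(f@LY),fz=float(f[2]),fx=float(f@AX),gap=s["finger_gap"])
open("log.jsonl","a").write(json.dumps(rec)+"\n")
print({k:round(v,1) for k,v in rec.items()},"r",round(r,1))
dx=(C[2]-xl)/10
rv=Ro.from_matrix(Ro.from_quat(s["ee_rot"]).as_matrix().T@RT).as_rotvec()
n=int(sys.argv[3]) if len(sys.argv)>3 else 8
out=[]
for i in range(1,n+1):
    a=np.radians(th+dirn*step*i);ty=C[0]-50*np.sin(a);tz=C[1]+50*np.cos(a)
    w=(ty-yl)*LY+(tz-z)*UZ;q=RT.T@w/10
    out.append("1 %.1f %.2f %.2f 0 0 0"%(dx,q[1],q[2]))
print(";".join(out),rv.round(3))
E
python3 st.py 1 4
```

```text
{'t': 3.8, 'yl': np.float64(-200.0), 'z': np.float64(168.5), 'xl': np.float64(496.9), 'th': np.float64(29.0), 'dir': 1.0, 'ft': -2.8, 'fr': 5.4, 'fy': -0.2, 'fz': 6.1, 'fx': -2.6, 'gap': 14.2} r 49.9
1 0.0 0.18 -0.30 0 0 0;1 0.0 0.38 -0.59 0 0 0;1 0.0 0.60 -0.86 0 0 0;1 0.0 0.83 -1.11 0 0 0;1 0.0 1.09 -1.35 0 0 0;1 0.0 1.36 -1.57 0 0 0;1 0.0 1.65 -1.77 0 0 0;1 0.0 1.95 -1.95 0 0 0 [0.002 0.003 0.001]
```

Request:
play_rows:
  series: "1 0 0.2 -0.3 0 0 0;1 0 0.4 -0.6 0 0 0;1 0 0.6 -0.85 0 0 0;1 0 0.85 -1.1 0 0 0;1 0 1.1 -1.35 0 0 0;1 0 1.35 -1.55 0 0 0;1 0 1.65 -1.75 0 0 0;1 0 1.95 -1.95 0 0 0"

```text
t: 4.6
position: [538.0, -75.7, 149.1]
ee_rot: [0.701, 0.099, -0.098, -0.7]
wrist_force: [-2.6, 2.8, 4.1]
finger_gap: 13.6
```

```bash
python3 st.py 1 4
```

```text
{'t': 4.6, 'yl': np.float64(-219.3), 'z': np.float64(149.1), 'xl': np.float64(497.0), 'th': np.float64(60.9), 'dir': 1.0, 'ft': -5.3, 'fr': -1.0, 'fy': 3.4, 'fz': 4.1, 'fx': -1.7, 'gap': 13.6} r 49.9
1 -0.0 0.30 -0.17 0 0 0;1 -0.0 0.62 -0.31 0 0 0;1 -0.0 0.95 -0.42 0 0 0;1 -0.0 1.29 -0.51 0 0 0;1 -0.0 1.63 -0.58 0 0 0;1 -0.0 1.98 -0.63 0 0 0;1 -0.0 2.33 -0.64 0 0 0;1 -0.0 2.68 -0.64 0 0 0 [0.001 0.003 0.001]
```

Request:
play_rows:
  series: "1 0 0.3 -0.15 0 0 0;1 0 0.6 -0.3 0 0 0;1 0 0.95 -0.4 0 0 0;1 0 1.3 -0.5 0 0 0;1 0 1.65 -0.6 0 0 0;1 0 2 -0.65 0 0 0;1 0 2.35 -0.65 0 0 0;1 0 2.7 -0.65 0 0 0"

```text
t: 5.4
position: [539.7, -81.6, 121.6]
ee_rot: [0.7, 0.099, -0.098, -0.7]
wrist_force: [-2.4, 6.2, 4.8]
finger_gap: 14.0
```

```bash
python3 st.py 1 4
```

```text
{'t': 5.4, 'yl': np.float64(-225.5), 'z': np.float64(121.6), 'xl': np.float64(497.1), 'th': np.float64(93.7), 'dir': 1.0, 'ft': -4.4, 'fr': -6.9, 'fy': 6.6, 'fz': 4.8, 'fx': -0.6, 'gap': 14.0} r 49.8
1 -0.0 0.35 0.01 0 0 0;1 -0.0 0.69 0.07 0 0 0;1 -0.0 1.03 0.16 0 0 0;1 -0.0 1.36 0.26 0 0 0;1 -0.0 1.69 0.39 0 0 0;1 -0.0 2.00 0.54 0 0 0;1 -0.0 2.31 0.72 0 0 0;1 -0.0 2.60 0.91 0 0 0 [0.001 0.003 0.001]
```

```bash
python3 - <<'E'
import json;C=json.load(open("C.json"));C[0]+=1.2;json.dump(C,open("C.json","w"))
E
sed -i '$d' log.jsonl; python3 st.py 1 4
```

```text
{'t': 5.4, 'yl': np.float64(-225.5), 'z': np.float64(121.6), 'xl': np.float64(497.1), 'th': np.float64(93.6), 'dir': 1.0, 'ft': -4.4, 'fr': -6.9, 'fy': 6.6, 'fz': 4.8, 'fx': -0.6, 'gap': 14.0} r 51.0
1 -0.0 0.34 0.13 0 0 0;1 -0.0 0.69 0.19 0 0 0;1 -0.0 1.02 0.27 0 0 0;1 -0.0 1.36 0.38 0 0 0;1 -0.0 1.68 0.51 0 0 0;1 -0.0 2.00 0.66 0 0 0;1 -0.0 2.30 0.83 0 0 0;1 -0.0 2.59 1.02 0 0 0 [0.001 0.003 0.001]
```

Request:
play_rows:
  series: "1 0 0.35 0.05 0 0 0;1 0 0.7 0.15 0 0 0;1 0 1.05 0.25 0 0 0;1 0 1.35 0.4 0 0 0;1 0 1.7 0.5 0 0 0;1 0 2 0.65 0 0 0;1 0 2.3 0.85 0 0 0;1 0 2.6 1 0 0 0"

```text
t: 6.2
position: [536.9, -72.0, 95.2]
ee_rot: [0.7, 0.098, -0.098, -0.7]
wrist_force: [-0.2, -1.0, 0.1]
finger_gap: 13.9
```

```bash
python3 st.py 1 4
```

```text
{'t': 6.2, 'yl': np.float64(-215.4), 'z': np.float64(95.2), 'xl': np.float64(497.0), 'th': np.float64(126.0), 'dir': 1.0, 'ft': -0.6, 'fr': 0.7, 'fy': -0.9, 'fz': 0.1, 'fx': -0.5, 'gap': 13.9} r 50.5
1 -0.0 0.25 0.25 0 0 0;1 -0.0 0.51 0.49 0 0 0;1 -0.0 0.75 0.74 0 0 0;1 -0.0 0.97 1.00 0 0 0;1 -0.0 1.18 1.29 0 0 0;1 -0.0 1.36 1.58 0 0 0;1 -0.0 1.53 1.89 0 0 0;1 -0.0 1.67 2.21 0 0 0 [0.001 0.003 0.001]
```

Request:
play_rows:
  series: "1 0 0.25 0.25 0 0 0;1 0 0.5 0.5 0 0 0;1 0 0.75 0.75 0 0 0;1 0 0.95 1 0 0 0;1 0 1.2 1.3 0 0 0;1 0 1.35 1.6 0 0 0;1 0 1.55 1.9 0 0 0;1 0 1.65 2.2 0 0 0"

```text
t: 7.0
position: [530.6, -50.4, 78.5]
ee_rot: [0.7, 0.098, -0.098, -0.7]
wrist_force: [1.8, -1.7, -3.6]
finger_gap: 14.0
```

```bash
python3 st.py 1 4
```

```text
{'t': 7.0, 'yl': np.float64(-193.0), 'z': np.float64(78.5), 'xl': np.float64(496.8), 'th': np.float64(158.3), 'dir': 1.0, 'ft': -0.7, 'fr': 4.1, 'fy': -2.2, 'fz': -3.6, 'fx': 1.2, 'gap': 14.0} r 49.9
1 0.0 0.13 0.32 0 0 0;1 0.0 0.22 0.66 0 0 0;1 0.0 0.29 1.00 0 0 0;1 0.0 0.34 1.35 0 0 0;1 0.0 0.36 1.70 0 0 0;1 0.0 0.36 2.04 0 0 0;1 0.0 0.34 2.39 0 0 0;1 0.0 0.28 2.74 0 0 0 [0.    0.003 0.   ]
```

Request:
play_rows:
  series: "1 0 0.15 0.3 0 0 0;1 0 0.2 0.65 0 0 0;1 0 0.3 1 0 0 0;1 0 0.35 1.35 0 0 0;1 0 0.35 1.7 0 0 0;1 0 0.35 2.05 0 0 0;1 0 0.35 2.4 0 0 0;1 0 0.3 2.75 0 0 0"

```text
t: 7.8
position: [523.0, -24.0, 75.9]
ee_rot: [0.701, 0.099, -0.098, -0.7]
wrist_force: [-1.4, -3.1, 5.4]
finger_gap: 13.9
```

```bash
python3 st.py 1 4
```

```text
{'t': 7.8, 'yl': np.float64(-165.5), 'z': np.float64(75.9), 'xl': np.float64(496.7), 'th': np.float64(-169.4), 'dir': 1.0, 'ft': -1.6, 'fr': -5.8, 'fy': -2.6, 'fz': 5.4, 'fx': -2.2, 'gap': 13.9} r 49.8
1 0.0 -0.05 0.35 0 0 0;1 0.0 -0.15 0.68 0 0 0;1 0.0 -0.27 1.01 0 0 0;1 0.0 -0.42 1.32 0 0 0;1 0.0 -0.59 1.63 0 0 0;1 0.0 -0.77 1.92 0 0 0;1 0.0 -0.98 2.20 0 0 0;1 0.0 -1.21 2.47 0 0 0 [0.001 0.003 0.001]
```

Request:
play_rows:
  series: "1 0 -0.05 0.35 0 0 0;1 0 -0.15 0.7 0 0 0;1 0 -0.3 1 0 0 0;1 0 -0.4 1.3 0 0 0;1 0 -0.6 1.65 0 0 0;1 0 -0.75 1.9 0 0 0;1 0 -1 2.2 0 0 0;1 0 -1.2 2.45 0 0 0"

```text
t: 8.6
position: [516.3, -0.7, 88.2]
ee_rot: [0.701, 0.099, -0.098, -0.7]
wrist_force: [-0.4, -6.7, 3.6]
finger_gap: 14.2
```

```bash
python3 st.py 1 4
```

```text
{'t': 8.6, 'yl': np.float64(-141.3), 'z': np.float64(88.2), 'xl': np.float64(496.6), 'th': np.float64(-137.7), 'dir': 1.0, 'ft': -2.2, 'fr': -6.9, 'fy': -6.3, 'fz': 3.6, 'fx': -2.2, 'gap': 14.2} r 49.5
1 0.0 -0.21 0.28 0 0 0;1 0.0 -0.47 0.52 0 0 0;1 0.0 -0.74 0.73 0 0 0;1 0.0 -1.03 0.92 0 0 0;1 0.0 -1.34 1.10 0 0 0;1 0.0 -1.65 1.25 0 0 0;1 0.0 -1.97 1.38 0 0 0;1 0.0 -2.31 1.48 0 0 0 [0.002 0.003 0.   ]
```

Request:
play_rows:
  series: "1 0 -0.2 0.25 0 0 0;1 0 -0.45 0.5 0 0 0;1 0 -0.75 0.7 0 0 0;1 0 -1.05 0.9 0 0 0;1 0 -1.35 1.05 0 0 0;1 0 -1.65 1.2 0 0 0;1 0 -1.95 1.35 0 0 0;1 0 -2.3 1.45 0 0 0"

```text
t: 9.4
position: [512.4, 12.8, 111.1]
ee_rot: [0.701, 0.098, -0.098, -0.699]
wrist_force: [3.6, -7.0, -1.5]
finger_gap: 14.2
```

```bash
python3 st.py 1 4
```

```text
{'t': 9.4, 'yl': np.float64(-127.2), 'z': np.float64(111.1), 'xl': np.float64(496.5), 'th': np.float64(-106.2), 'dir': 1.0, 'ft': -3.6, 'fr': -7.0, 'fy': -7.7, 'fz': -1.5, 'fx': 1.5, 'gap': 14.2} r 49.3
1 0.0 -0.32 0.15 0 0 0;1 0.0 -0.66 0.21 0 0 0;1 0.0 -1.01 0.25 0 0 0;1 0.0 -1.36 0.26 0 0 0;1 0.0 -1.71 0.25 0 0 0;1 0.0 -2.06 0.21 0 0 0;1 0.0 -2.40 0.16 0 0 0;1 0.0 -2.74 0.07 0 0 0 [0.002 0.003 0.   ]
```

Request:
play_rows:
  series: "1 0 -0.3 0.05 0 0 0;1 0 -0.65 0.1 0 0 0;1 0 -1 0.15 0 0 0;1 0 -1.35 0.15 0 0 0;1 0 -1.7 0.15 0 0 0;1 0 -2.05 0.1 0 0 0;1 0 -2.4 0.05 0 0 0;1 0 -2.75 -0.05 0 0 0"

```text
t: 10.2
position: [512.4, 12.7, 138.7]
ee_rot: [0.701, 0.098, -0.098, -0.7]
wrist_force: [0.1, 2.5, -4.9]
finger_gap: 13.8
```

```bash
python3 st.py 1 4; python3 - <<'E'
import json,numpy as np
L=[json.loads(l) for l in open("log.jsonl")][1:]
y=np.array([l['yl'] for l in L]);z=np.array([l['z'] for l in L])
s=np.linalg.lstsq(np.c_[y,z,np.ones(len(y))],y*y+z*z,rcond=None)[0];c=s[:2]/2
print(c,np.sqrt(s[2]+c@c),json.load(open("C.json")))
E
```

```text
{'t': 10.2, 'yl': np.float64(-127.3), 'z': np.float64(138.7), 'xl': np.float64(496.4), 'th': np.float64(-73.6), 'dir': 1.0, 'ft': -5.4, 'fr': 0.9, 'fy': 2.4, 'fz': -4.9, 'fx': 0.7, 'gap': 13.8} r 49.3
1 0.0 -0.35 -0.04 0 0 0;1 0.0 -0.67 -0.17 0 0 0;1 0.0 -0.99 -0.33 0 0 0;1 0.0 -1.29 -0.50 0 0 0;1 0.0 -1.58 -0.70 0 0 0;1 0.0 -1.85 -0.92 0 0 0;1 0.0 -2.11 -1.15 0 0 0;1 0.0 -2.35 -1.41 0 0 0 [0.002 0.003 0.   ]
[-175.36434817  125.08289772] 50.085516360233115 [-174.59551763504453, 124.8, 496.8544120373027]
```

```bash
python3 - <<'E'
import json;json.dump([-175.35,125.1,496.8],open("C.json","w"))
E
sed -i '$d' log.jsonl; python3 st.py 1 4
```

```text
{'t': 10.2, 'yl': np.float64(-127.3), 'z': np.float64(138.7), 'xl': np.float64(496.4), 'th': np.float64(-74.2), 'dir': 1.0, 'ft': -5.4, 'fr': 1.0, 'fy': 2.4, 'fz': -4.9, 'fx': 0.7, 'gap': 13.8} r 49.9
1 0.0 -0.33 -0.10 0 0 0;1 0.0 -0.66 -0.23 0 0 0;1 0.0 -0.97 -0.38 0 0 0;1 0.0 -1.28 -0.55 0 0 0;1 0.0 -1.57 -0.75 0 0 0;1 0.0 -1.84 -0.96 0 0 0;1 0.0 -2.10 -1.19 0 0 0;1 0.0 -2.34 -1.44 0 0 0 [0.002 0.003 0.   ]
```

Request:
play_rows:
  series: "1 0 -0.33 -0.1 0 0 0;1 0 -0.66 -0.23 0 0 0;1 0 -0.97 -0.38 0 0 0;1 0 -1.28 -0.55 0 0 0;1 0 -1.57 -0.75 0 0 0;1 0 -1.84 -0.96 0 0 0;1 0 -2.1 -1.2 0 0 0;1 0 -2.34 -1.44 0 0 0"

```text
t: 11.0
position: [516.3, -1.1, 162.2]
ee_rot: [0.701, 0.098, -0.098, -0.7]
wrist_force: [2.1, 2.4, -9.0]
finger_gap: 14.2
```

```bash
python3 st.py 1 4
```

```text
{'t': 11.0, 'yl': np.float64(-141.7), 'z': np.float64(162.2), 'xl': np.float64(496.5), 'th': np.float64(-42.2), 'dir': 1.0, 'ft': -7.4, 'fr': -5.4, 'fy': 1.8, 'fz': -9.0, 'fx': 2.7, 'gap': 14.2} r 50.1
1 0.0 -0.22 -0.27 0 0 0;1 0.0 -0.42 -0.56 0 0 0;1 0.0 -0.61 -0.85 0 0 0;1 0.0 -0.77 -1.16 0 0 0;1 0.0 -0.92 -1.48 0 0 0;1 0.0 -1.04 -1.80 0 0 0;1 0.0 -1.14 -2.14 0 0 0;1 0.0 -1.21 -2.48 0 0 0 [0.002 0.003 0.   ]
```

Request:
play_rows:
  series: "1 0 -0.22 -0.27 0 0 0;1 0 -0.42 -0.56 0 0 0;1 0 -0.61 -0.85 0 0 0;1 0 -0.77 -1.16 0 0 0;1 0 -0.92 -1.48 0 0 0;1 0 -1.04 -1.8 0 0 0;1 0 -1.14 -2.14 0 0 0;1 0 -1.21 -2.48 0 0 0"

```text
t: 11.8
position: [523.1, -24.7, 174.4]
ee_rot: [0.701, 0.098, -0.098, -0.7]
wrist_force: [0.2, 7.3, -5.9]
finger_gap: 13.9
```

```bash
python3 st.py 1 4
```

```text
{'t': 11.8, 'yl': np.float64(-166.2), 'z': np.float64(174.4), 'xl': np.float64(496.7), 'th': np.float64(-10.5), 'dir': 1.0, 'ft': -7.9, 'fr': -4.6, 'fy': 6.9, 'fz': -5.9, 'fx': 2.2, 'gap': 13.9} r 50.1
1 0.0 -0.04 -0.35 0 0 0;1 0.0 -0.07 -0.70 0 0 0;1 0.0 -0.07 -1.04 0 0 0;1 0.0 -0.05 -1.39 0 0 0;1 0.0 -0.00 -1.74 0 0 0;1 0.0 0.07 -2.08 0 0 0;1 0.0 0.16 -2.42 0 0 0;1 0.0 0.27 -2.75 0 0 0 [0.001 0.003 0.   ]
```

Request:
play_rows:
  series: "1 0 -0.04 -0.35 0 0 0;1 0 -0.07 -0.7 0 0 0;1 0 -0.07 -1.04 0 0 0;1 0 -0.05 -1.39 0 0 0;1 0 0 -1.74 0 0 0;1 0 0.07 -2.08 0 0 0;1 0 0.16 -2.42 0 0 0;1 0 0.27 -2.75 0 0 0"

```text
t: 12.6
position: [530.6, -50.6, 172.0]
ee_rot: [-0.7, -0.099, 0.098, 0.7]
wrist_force: [-0.6, 8.3, -3.1]
finger_gap: 14.0
```

```bash
python3 st.py 1 4
```

```text
{'t': 12.6, 'yl': np.float64(-193.1), 'z': np.float64(172.0), 'xl': np.float64(496.8), 'th': np.float64(20.8), 'dir': 1.0, 'ft': -6.5, 'fr': -5.8, 'fy': 8.1, 'fz': -3.1, 'fx': 1.6, 'gap': 14.0} r 50.2
1 -0.0 0.15 -0.31 0 0 0;1 -0.0 0.31 -0.63 0 0 0;1 -0.0 0.49 -0.93 0 0 0;1 -0.0 0.69 -1.21 0 0 0;1 -0.0 0.91 -1.49 0 0 0;1 -0.0 1.14 -1.74 0 0 0;1 -0.0 1.40 -1.98 0 0 0;1 -0.0 1.67 -2.20 0 0 0 [-0.     0.003  0.001]
```

```bash
cat > fit.py <<'E'
from h import *
import json
C=json.load(open("C.json"))
L=[json.loads(l) for l in open("log.jsonl")][1:]
th=np.array([np.arctan2(-(l['yl']-C[0]),l['z']-C[1]) for l in L]);d=np.array([l['dir'] for l in L])
ft=np.array([-np.cos(t)*l['fy']-np.sin(t)*l['fz'] for t,l in zip(th,L)])
ok=np.array([not l.get('skip',0) for l in L])
th,d,ft=th[ok],d[ok],ft[ok]
def go(cols,nm):
    s,r,_,_=np.linalg.lstsq(cols,ft,rcond=None);res=ft-cols@s
    # gravity torque ft_g = a cos+b sin ; slug at th+phi: tang force needed = wheel pushes tool: +A sin(th+phi)
    print(nm,s.round(2),"rms",res.std().round(2),"A",np.hypot(s[1],s[2]).round(2),"phi",np.degrees(np.arctan2(s[1],s[2])).round(1),"goal th",(180-np.degrees(np.arctan2(s[1],s[2]))).round(1))
    cov=np.linalg.inv(cols.T@cols)*res.var()*len(res)/max(1,len(res)-cols.shape[1]);print(" sig_phi~",np.degrees(np.sqrt(cov[1,1])/np.hypot(s[1],s[2])).round(1),res.round(1))
go(np.c_[-d,np.cos(th),np.sin(th)],"base")
if (d<0).any(): go(np.c_[-d,np.cos(th),np.sin(th),np.ones(len(d))],"const")
E
python3 fit.py; sed -n '/"dir": 1/p' log.jsonl | tail -1 >/dev/null
python3 st.py -1 4; sed -i '$d' log.jsonl
```

```text
base [ 4.17 -3.35  0.62] rms 0.52 A 3.41 phi -79.6 goal th 259.6
 sig_phi~ 4.4 [-0.  -1.   1.   0.1 -0.5 -0.1  0.2  0.3 -0.3 -0.3  0.6]
{'t': 12.6, 'yl': np.float64(-193.1), 'z': np.float64(172.0), 'xl': np.float64(496.8), 'th': np.float64(20.8), 'dir': -1.0, 'ft': -6.5, 'fr': -5.8, 'fy': 8.1, 'fz': -3.1, 'fx': 1.6, 'gap': 14.0} r 50.2
1 -0.0 -0.09 0.34 0 0 0;1 -0.0 -0.18 0.67 0 0 0;1 -0.0 -0.25 1.02 0 0 0;1 -0.0 -0.29 1.36 0 0 0;1 -0.0 -0.31 1.71 0 0 0;1 -0.0 -0.30 2.06 0 0 0;1 -0.0 -0.27 2.41 0 0 0;1 -0.0 -0.21 2.75 0 0 0 [-0.     0.003  0.001]
```

Request:
play_rows:
  series: "1 0 -0.09 0.34 0 0 0;1 0 -0.18 0.67 0 0 0;1 0 -0.25 1.02 0 0 0;1 0 -0.29 1.36 0 0 0;1 0 -0.31 1.71 0 0 0;1 0 -0.3 2.06 0 0 0;1 0 -0.27 2.41 0 0 0;1 0 -0.21 2.75 0 0 0"

```text
t: 13.4
position: [523.0, -24.1, 174.3]
ee_rot: [-0.7, -0.099, 0.098, 0.7]
wrist_force: [1.8, -1.4, -5.6]
finger_gap: 13.7
```

```bash
python3 st.py -1 4
```

```text
{'t': 13.4, 'yl': np.float64(-165.6), 'z': np.float64(174.3), 'xl': np.float64(496.7), 'th': np.float64(-11.3), 'dir': -1.0, 'ft': 0.7, 'fr': -5.9, 'fy': -1.9, 'fz': -5.6, 'fx': 1.4, 'gap': 13.7} r 50.2
1 0.0 0.10 0.34 0 0 0;1 0.0 0.20 0.67 0 0 0;1 0.0 0.33 1.00 0 0 0;1 0.0 0.47 1.31 0 0 0;1 0.0 0.64 1.62 0 0 0;1 0.0 0.84 1.91 0 0 0;1 0.0 1.05 2.18 0 0 0;1 0.0 1.28 2.45 0 0 0 [0.    0.003 0.001]
```

Request:
play_rows:
  series: "1 0 0.1 0.34 0 0 0;1 0 0.2 0.67 0 0 0;1 0 0.33 1 0 0 0;1 0 0.47 1.31 0 0 0;1 0 0.64 1.62 0 0 0;1 0 0.84 1.91 0 0 0;1 0 1.05 2.18 0 0 0;1 0 1.28 2.45 0 0 0"

```text
t: 14.2
position: [516.2, -0.4, 161.5]
ee_rot: [0.7, 0.099, -0.098, -0.7]
wrist_force: [0.5, -2.6, -2.1]
finger_gap: 13.8
```

```bash
python3 st.py -1 4
```

```text
{'t': 14.2, 'yl': np.float64(-140.9), 'z': np.float64(161.5), 'xl': np.float64(496.6), 'th': np.float64(-43.4), 'dir': -1.0, 'ft': 0.5, 'fr': -3.3, 'fy': -2.6, 'fz': -2.1, 'fx': -0.3, 'gap': 13.8} r 50.1
1 0.0 0.25 0.24 0 0 0;1 0.0 0.52 0.47 0 0 0;1 0.0 0.80 0.67 0 0 0;1 0.0 1.09 0.86 0 0 0;1 0.0 1.40 1.03 0 0 0;1 0.0 1.72 1.17 0 0 0;1 0.0 2.05 1.30 0 0 0;1 0.0 2.38 1.40 0 0 0 [0.    0.003 0.001]
```

Request:
play_rows:
  series: "1 0 0.25 0.24 0 0 0;1 0 0.52 0.47 0 0 0;1 0 0.8 0.67 0 0 0;1 0 1.09 0.86 0 0 0;1 0 1.4 1.03 0 0 0;1 0 1.72 1.17 0 0 0;1 0 2.05 1.3 0 0 0;1 0 2.38 1.4 0 0 0"

```text
t: 15.0
position: [512.3, 13.1, 137.5]
ee_rot: [0.7, 0.099, -0.098, -0.7]
wrist_force: [-0.4, -2.8, 2.3]
finger_gap: 13.6
```

```bash
python3 st.py -1 4
```

```text
{'t': 15.0, 'yl': np.float64(-126.9), 'z': np.float64(137.5), 'xl': np.float64(496.5), 'th': np.float64(-75.7), 'dir': -1.0, 'ft': 2.9, 'fr': -1.9, 'fy': -2.6, 'fz': 2.3, 'fx': -1.1, 'gap': 13.6} r 50.0
1 0.0 0.34 0.07 0 0 0;1 0.0 0.69 0.12 0 0 0;1 0.0 1.04 0.15 0 0 0;1 0.0 1.38 0.15 0 0 0;1 0.0 1.73 0.13 0 0 0;1 0.0 2.08 0.08 0 0 0;1 0.0 2.42 0.01 0 0 0;1 0.0 2.76 -0.09 0 0 0 [0.    0.003 0.001]
```

Request:
play_rows:
  series: "1 0 0.34 0.07 0 0 0;1 0 0.69 0.12 0 0 0;1 0 1.04 0.15 0 0 0;1 0 1.38 0.15 0 0 0;1 0 1.73 0.13 0 0 0;1 0 2.08 0.08 0 0 0;1 0 2.42 0.01 0 0 0;1 0 2.76 -0.09 0 0 0"

```text
t: 15.8
position: [512.5, 12.3, 109.6]
ee_rot: [0.7, 0.099, -0.098, -0.7]
wrist_force: [-2.4, -1.7, 4.6]
finger_gap: 14.0
```

```bash
python3 st.py -1 4
```

```text
{'t': 15.8, 'yl': np.float64(-127.8), 'z': np.float64(109.6), 'xl': np.float64(496.5), 'th': np.float64(-108.0), 'dir': -1.0, 'ft': 4.1, 'fr': -2.3, 'fy': -0.9, 'fz': 4.6, 'fx': -2.8, 'gap': 14.0} r 50.1
1 0.0 0.33 -0.12 0 0 0;1 0.0 0.65 -0.27 0 0 0;1 0.0 0.95 -0.43 0 0 0;1 0.0 1.25 -0.62 0 0 0;1 0.0 1.53 -0.82 0 0 0;1 0.0 1.80 -1.05 0 0 0;1 0.0 2.05 -1.29 0 0 0;1 0.0 2.28 -1.55 0 0 0 [0.    0.003 0.001]
```

Request:
play_rows:
  series: "1 0 0.33 -0.12 0 0 0;1 0 0.65 -0.27 0 0 0;1 0 0.95 -0.43 0 0 0;1 0 1.25 -0.62 0 0 0;1 0 1.53 -0.82 0 0 0;1 0 1.8 -1.05 0 0 0;1 0 2.05 -1.29 0 0 0;1 0 2.28 -1.55 0 0 0"

```text
t: 16.6
position: [516.9, -2.4, 86.8]
ee_rot: [-0.7, -0.099, 0.098, 0.7]
wrist_force: [-4.0, 1.2, 7.9]
finger_gap: 13.9
```

```bash
python3 st.py -1 4
```

```text
{'t': 16.6, 'yl': np.float64(-143.0), 'z': np.float64(86.8), 'xl': np.float64(496.7), 'th': np.float64(-139.9), 'dir': -1.0, 'ft': 6.8, 'fr': -4.6, 'fy': 2.2, 'fz': 7.9, 'fx': -3.5, 'gap': 13.9} r 50.1
1 0.0 0.21 -0.28 0 0 0;1 0.0 0.40 -0.57 0 0 0;1 0.0 0.58 -0.87 0 0 0;1 0.0 0.73 -1.19 0 0 0;1 0.0 0.86 -1.51 0 0 0;1 0.0 0.97 -1.84 0 0 0;1 0.0 1.06 -2.18 0 0 0;1 0.0 1.12 -2.52 0 0 0 [-0.     0.004  0.001]
```

Request:
play_rows:
  series: "1 0 0.21 -0.28 0 0 0;1 0 0.4 -0.57 0 0 0;1 0 0.58 -0.87 0 0 0;1 0 0.73 -1.19 0 0 0;1 0 0.86 -1.51 0 0 0;1 0 0.97 -1.84 0 0 0;1 0 1.06 -2.18 0 0 0;1 0 1.12 -2.52 0 0 0"

```text
t: 17.4
position: [523.6, -26.0, 75.5]
ee_rot: [-0.7, -0.099, 0.098, 0.701]
wrist_force: [-4.5, 5.1, 7.4]
finger_gap: 13.6
```

```bash
python3 st.py -1 4
```

```text
{'t': 17.4, 'yl': np.float64(-167.6), 'z': np.float64(75.5), 'xl': np.float64(496.8), 'th': np.float64(-171.1), 'dir': -1.0, 'ft': 7.1, 'fr': -6.3, 'fy': 6.1, 'fz': 7.4, 'fx': -2.9, 'gap': 13.6} r 50.2
1 0.0 0.02 -0.35 0 0 0;1 0.0 0.04 -0.70 0 0 0;1 0.0 0.03 -1.05 0 0 0;1 0.0 0.00 -1.39 0 0 0;1 0.0 -0.05 -1.74 0 0 0;1 0.0 -0.13 -2.08 0 0 0;1 0.0 -0.24 -2.41 0 0 0;1 0.0 -0.36 -2.74 0 0 0 [-0.001  0.004  0.001]
```

Request:
play_rows:
  series: "1 0 0.02 -0.35 0 0 0;1 0 0.04 -0.7 0 0 0;1 0 0.03 -1.05 0 0 0;1 0 0 -1.39 0 0 0;1 0 -0.05 -1.74 0 0 0;1 0 -0.13 -2.08 0 0 0;1 0 -0.24 -2.41 0 0 0;1 0 -0.36 -2.74 0 0 0"

```text
t: 18.2
position: [530.8, -51.0, 78.4]
ee_rot: [-0.699, -0.099, 0.098, 0.701]
wrist_force: [-3.7, 7.9, 3.8]
finger_gap: 13.9
```

```bash
python3 st.py -1 4
```

```text
{'t': 18.2, 'yl': np.float64(-193.6), 'z': np.float64(78.4), 'xl': np.float64(496.9), 'th': np.float64(158.6), 'dir': -1.0, 'ft': 6.7, 'fr': -6.7, 'fy': 8.6, 'fz': 3.8, 'fx': -1.4, 'gap': 13.9} r 50.1
1 -0.0 -0.15 -0.31 0 0 0;1 -0.0 -0.31 -0.62 0 0 0;1 -0.0 -0.49 -0.92 0 0 0;1 -0.0 -0.70 -1.21 0 0 0;1 -0.0 -0.92 -1.48 0 0 0;1 -0.0 -1.16 -1.73 0 0 0;1 -0.0 -1.41 -1.97 0 0 0;1 -0.0 -1.69 -2.19 0 0 0 [-0.003  0.003  0.001]
```

Request:
play_rows:
  series: "1 0 -0.15 -0.31 0 0 0;1 0 -0.31 -0.62 0 0 0;1 0 -0.49 -0.92 0 0 0;1 0 -0.7 -1.21 0 0 0;1 0 -0.92 -1.48 0 0 0;1 0 -1.16 -1.73 0 0 0;1 0 -1.41 -1.97 0 0 0;1 0 -1.69 -2.19 0 0 0"

```text
t: 19.0
position: [536.6, -71.0, 93.9]
ee_rot: [-0.698, -0.098, 0.098, 0.702]
wrist_force: [0.3, 4.8, -4.4]
finger_gap: 14.4
```

```bash
python3 st.py -1 4
```

```text
{'t': 19.0, 'yl': np.float64(-214.4), 'z': np.float64(93.9), 'xl': np.float64(496.9), 'th': np.float64(128.6), 'dir': -1.0, 'ft': 6.3, 'fr': -0.8, 'fy': 4.6, 'fz': -4.4, 'fx': 1.6, 'gap': 14.4} r 50.0
1 -0.0 -0.28 -0.21 0 0 0;1 -0.0 -0.57 -0.40 0 0 0;1 -0.0 -0.88 -0.56 0 0 0;1 -0.0 -1.20 -0.71 0 0 0;1 -0.0 -1.52 -0.83 0 0 0;1 -0.0 -1.86 -0.93 0 0 0;1 -0.0 -2.20 -1.01 0 0 0;1 -0.0 -2.54 -1.06 0 0 0 [-0.005  0.003  0.001]
```

Request:
play_rows:
  series: "1 0 -0.28 -0.21 -0.001 0 0;1 0 -0.57 -0.4 -0.002 0 0;1 0 -0.88 -0.56 -0.003 0 0;1 0 -1.2 -0.71 -0.004 0 0;1 0 -1.52 -0.83 -0.005 0 0;1 0 -1.86 -0.93 -0.005 0 0;1 0 -2.2 -1.01 -0.005 0 0;1 0 -2.54 -1.06 -0.005 0 0"

```text
t: 19.8
position: [539.6, -81.3, 119.6]
ee_rot: [-0.7, -0.099, 0.098, 0.7]
wrist_force: [0.2, 5.1, -4.3]
finger_gap: 14.0
```

```bash
python3 st.py -1 4
```

```text
{'t': 19.8, 'yl': np.float64(-225.2), 'z': np.float64(119.6), 'xl': np.float64(497.0), 'th': np.float64(96.3), 'dir': -1.0, 'ft': 4.8, 'fr': -4.3, 'fy': 4.8, 'fz': -4.3, 'fx': 1.5, 'gap': 14.0} r 50.1
1 -0.0 -0.35 -0.01 0 0 0;1 -0.0 -0.70 -0.01 0 0 0;1 -0.0 -1.05 0.01 0 0 0;1 -0.0 -1.39 0.06 0 0 0;1 -0.0 -1.73 0.13 0 0 0;1 -0.0 -2.07 0.22 0 0 0;1 -0.0 -2.40 0.34 0 0 0;1 -0.0 -2.72 0.48 0 0 0 [-0.     0.003  0.001]
```

Request:
play_rows:
  series: "1 0 -0.35 -0.01 0 0 0;1 0 -0.7 -0.01 0 0 0;1 0 -1.05 0.01 0 0 0;1 0 -1.39 0.06 0 0 0;1 0 -1.73 0.13 0 0 0;1 0 -2.07 0.22 0 0 0;1 0 -2.4 0.34 0 0 0;1 0 -2.72 0.48 0 0 0"

```text
t: 20.6
position: [538.2, -76.7, 147.2]
ee_rot: [-0.7, -0.099, 0.098, 0.7]
wrist_force: [1.2, 3.8, -3.9]
finger_gap: 14.0
```

```bash
python3 st.py -1 4; python3 fit.py
```

```text
{'t': 20.6, 'yl': np.float64(-220.4), 'z': np.float64(147.2), 'xl': np.float64(497.0), 'th': np.float64(63.9), 'dir': -1.0, 'ft': 2.0, 'fr': -4.7, 'fy': 3.3, 'fz': -3.9, 'fx': 2.2, 'gap': 14.0} r 50.1
1 -0.0 -0.30 0.18 0 0 0;1 -0.0 -0.60 0.36 0 0 0;1 -0.0 -0.88 0.57 0 0 0;1 -0.0 -1.15 0.79 0 0 0;1 -0.0 -1.40 1.03 0 0 0;1 -0.0 -1.63 1.29 0 0 0;1 -0.0 -1.84 1.57 0 0 0;1 -0.0 -2.04 1.86 0 0 0 [-0.     0.003  0.001]
base [ 3.98 -3.38  0.48] rms 0.49 A 3.41 phi -81.9 goal th 261.9
 sig_phi~ 2.8 [-0.1 -1.1  0.9 -0.1 -0.8 -0.4 -0.2 -0.  -0.5 -0.5  0.5  0.2 -0.7  0.2
 -0.5  0.5 -0.1 -0.6 -0.2 -0.  -0.9]
const [ 3.96 -3.41  0.46 -0.21] rms 0.49 A 3.45 phi -82.3 goal th 262.3
 sig_phi~ 2.9 [ 0.2 -0.8  1.1  0.1 -0.6 -0.2  0.   0.2 -0.3 -0.3  0.7  0.4 -0.5  0.4
 -0.3  0.7  0.1 -0.4  0.1  0.2 -0.7]
```

```bash
python3 st.py -1 4.5 4;sed -i '$d' log.jsonl
```

```text
{'t': 20.6, 'yl': np.float64(-220.4), 'z': np.float64(147.2), 'xl': np.float64(497.0), 'th': np.float64(63.9), 'dir': -1.0, 'ft': 2.0, 'fr': -4.7, 'fy': 3.3, 'fz': -3.9, 'fx': 2.2, 'gap': 14.0} r 50.1
1 -0.0 -0.34 0.20 0 0 0;1 -0.0 -0.67 0.41 0 0 0;1 -0.0 -0.98 0.65 0 0 0;1 -0.0 -1.27 0.91 0 0 0 [-0.     0.003  0.001]
```

Request:
play_rows:
  series: "1 0 -0.3 0.18 0 0 0;1 0 -0.6 0.36 0 0 0;1 0 -0.88 0.57 0 0 0;1 0 -1.15 0.79 0 0 0;1 0 -1.4 1.03 0 0 0;1 0 -1.63 1.29 0 0 0;1 0 -1.84 1.57 0 0 0;1 0 -2.04 1.86 0 0 0"

```text
t: 21.4
position: [533.0, -58.7, 167.8]
ee_rot: [-0.7, -0.099, 0.098, 0.7]
wrist_force: [1.2, 1.7, -4.0]
finger_gap: 13.9
```

```bash
python3 st.py -1 4
```

```text
{'t': 21.4, 'yl': np.float64(-201.6), 'z': np.float64(167.8), 'xl': np.float64(496.9), 'th': np.float64(31.6), 'dir': -1.0, 'ft': 1.0, 'fr': -4.1, 'fy': 1.3, 'fz': -4.0, 'fx': 1.6, 'gap': 13.9} r 50.1
1 -0.0 -0.16 0.31 0 0 0;1 -0.0 -0.31 0.62 0 0 0;1 -0.0 -0.44 0.95 0 0 0;1 -0.0 -0.55 1.28 0 0 0;1 -0.0 -0.63 1.62 0 0 0;1 -0.0 -0.69 1.96 0 0 0;1 -0.0 -0.72 2.31 0 0 0;1 -0.0 -0.73 2.66 0 0 0 [-0.     0.003  0.001]
```

Request:
play_rows:
  series: "1 0 -0.16 0.31 0 0 0;1 0 -0.31 0.62 0 0 0;1 0 -0.44 0.95 0 0 0;1 0 -0.55 1.28 0 0 0;1 0 -0.63 1.62 0 0 0;1 0 -0.69 1.96 0 0 0;1 0 -0.72 2.31 0 0 0;1 0 -0.73 2.66 0 0 0"

```text
t: 22.2
position: [525.6, -32.9, 175.2]
ee_rot: [-0.7, -0.099, 0.098, 0.7]
wrist_force: [0.6, -0.8, -1.4]
finger_gap: 13.9
```

```bash
python3 st.py -1 4
```

```text
{'t': 22.2, 'yl': np.float64(-174.8), 'z': np.float64(175.2), 'xl': np.float64(496.8), 'th': np.float64(-0.6), 'dir': -1.0, 'ft': 0.9, 'fr': -1.4, 'fy': -1.0, 'fz': -1.4, 'fx': 0.4, 'gap': 13.9} r 50.1
1 0.0 0.02 0.35 0 0 0;1 0.0 0.06 0.70 0 0 0;1 0.0 0.13 1.04 0 0 0;1 0.0 0.21 1.38 0 0 0;1 0.0 0.33 1.71 0 0 0;1 0.0 0.46 2.03 0 0 0;1 0.0 0.62 2.34 0 0 0;1 0.0 0.79 2.64 0 0 0 [0.    0.003 0.001]
```

Request:
play_rows:
  series: "1 0 0.02 0.35 0 0 0;1 0 0.06 0.7 0 0 0;1 0 0.13 1.04 0 0 0;1 0 0.21 1.38 0 0 0;1 0 0.33 1.71 0 0 0;1 0 0.46 2.03 0 0 0;1 0 0.62 2.34 0 0 0;1 0 0.79 2.64 0 0 0"

```text
t: 23.0
position: [518.2, -7.4, 167.2]
ee_rot: [-0.7, -0.099, 0.098, 0.7]
wrist_force: [0.1, -1.6, -2.1]
finger_gap: 14.1
```

```bash
python3 st.py -1 4
```

```text
{'t': 23.0, 'yl': np.float64(-148.2), 'z': np.float64(167.2), 'xl': np.float64(496.6), 'th': np.float64(-32.8), 'dir': -1.0, 'ft': 0.1, 'fr': -2.7, 'fy': -1.6, 'fz': -2.1, 'fx': -0.4, 'gap': 14.1} r 50.1
1 0.0 0.21 0.28 0 0 0;1 0.0 0.42 0.55 0 0 0;1 0.0 0.66 0.81 0 0 0;1 0.0 0.92 1.05 0 0 0;1 0.0 1.19 1.27 0 0 0;1 0.0 1.47 1.47 0 0 0;1 0.0 1.77 1.65 0 0 0;1 0.0 2.08 1.81 0 0 0 [0.    0.003 0.001]
```

Request:
play_rows:
  series: "1 0 0.21 0.28 0 0 0;1 0 0.42 0.55 0 0 0;1 0 0.66 0.81 0 0 0;1 0 0.92 1.05 0 0 0;1 0 1.19 1.27 0 0 0;1 0 1.47 1.47 0 0 0;1 0 1.77 1.65 0 0 0;1 0 2.08 1.81 0 0 0"

```text
t: 23.8
position: [513.1, 10.1, 146.2]
ee_rot: [-0.7, -0.099, 0.098, 0.7]
wrist_force: [-1.1, -1.5, 2.0]
finger_gap: 14.0
```

```bash
python3 st.py -1 4 5; python3 fit.py
```

```text
{'t': 23.8, 'yl': np.float64(-130.0), 'z': np.float64(146.2), 'xl': np.float64(496.5), 'th': np.float64(-65.1), 'dir': -1.0, 'ft': 2.3, 'fr': -0.2, 'fy': -1.1, 'fz': 2.0, 'fx': -1.5, 'gap': 14.0} r 50.0
1 0.0 0.32 0.13 0 0 0;1 0.0 0.65 0.25 0 0 0;1 0.0 0.99 0.34 0 0 0;1 0.0 1.33 0.40 0 0 0;1 0.0 1.68 0.44 0 0 0 [0.    0.003 0.001]
base [ 3.96 -3.41  0.48] rms 0.48 A 3.45 phi -82.0 goal th 262.0
 sig_phi~ 2.4 [-0.1 -1.1  0.9 -0.2 -0.8 -0.4 -0.2 -0.  -0.5 -0.5  0.5  0.2 -0.7  0.2
 -0.5  0.5 -0.1 -0.7 -0.2 -0.  -0.9 -0.3  0.4 -0.7  0.2]
const [ 3.98 -3.39  0.45 -0.2 ] rms 0.48 A 3.43 phi -82.4 goal th 262.4
 sig_phi~ 2.5 [ 0.2 -0.8  1.2  0.1 -0.6 -0.2  0.   0.1 -0.4 -0.3  0.7  0.4 -0.5  0.4
 -0.3  0.7  0.1 -0.5  0.   0.2 -0.7 -0.1  0.6 -0.5  0.4]
```

Request:
play_rows:
  series: "1 0 0.32 0.13 0 0 0;1 0 0.65 0.25 0 0 0;1 0 0.99 0.34 0 0 0;1 0 1.33 0.4 0 0 0;1 0 1.68 0.44 0 0 0"

```text
t: 24.3
position: [511.9, 14.4, 129.1]
ee_rot: [-0.7, -0.099, 0.098, 0.7]
wrist_force: [-1.9, -1.9, 3.9]
finger_gap: 14.0
```

```bash
python3 st.py -1 4 4
```

```text
{'t': 24.3, 'yl': np.float64(-125.5), 'z': np.float64(129.1), 'xl': np.float64(496.5), 'th': np.float64(-85.4), 'dir': -1.0, 'ft': 4.0, 'fr': -1.0, 'fy': -1.4, 'fz': 3.9, 'fx': -2.4, 'gap': 14.0} r 50.0
1 0.0 0.35 0.01 0 0 0;1 0.0 0.70 0.00 0 0 0;1 0.0 1.05 -0.03 0 0 0;1 0.0 1.39 -0.09 0 0 0 [0.    0.003 0.001]
```

Request:
play_rows:
  series: "1 0 0.35 0.01 0 0 0;1 0 0.7 0 0 0 0;1 0 1.05 -0.03 0 0 0;1 0 1.39 -0.09 0 0 0"

```text
t: 24.7
position: [512.1, 13.6, 114.9]
ee_rot: [-0.7, -0.099, 0.098, 0.7]
wrist_force: [-3.1, -0.0, 4.4]
finger_gap: 13.7
```

```bash
python3 st.py -1 4 5
```

```text
{'t': 24.7, 'yl': np.float64(-126.4), 'z': np.float64(114.9), 'xl': np.float64(496.5), 'th': np.float64(-101.7), 'dir': -1.0, 'ft': 4.5, 'fr': -0.1, 'fy': 0.8, 'fz': 4.4, 'fx': -3.0, 'gap': 13.7} r 50.0
1 0.0 0.34 -0.08 0 0 0;1 0.0 0.67 -0.19 0 0 0;1 0.0 1.00 -0.32 0 0 0;1 0.0 1.31 -0.47 0 0 0;1 0.0 1.61 -0.64 0 0 0 [0.    0.003 0.001]
```

Request:
play_rows:
  series: "1 0 0.34 -0.08 0 0 0;1 0 0.67 -0.19 0 0 0;1 0 1 -0.32 0 0 0;1 0 1.31 -0.47 0 0 0;1 0 1.61 -0.64 0 0 0"

```text
t: 25.2
position: [514.0, 7.4, 98.7]
ee_rot: [-0.7, -0.099, 0.098, 0.7]
wrist_force: [-3.0, 0.3, 5.7]
finger_gap: 14.0
```

```bash
python3 st.py -1 4 1;  python3 st.py 1 4 5; sed -i '$d' log.jsonl
```

```text
{'t': 25.2, 'yl': np.float64(-132.8), 'z': np.float64(98.7), 'xl': np.float64(496.6), 'th': np.float64(-121.9), 'dir': -1.0, 'ft': 5.4, 'fr': -2.1, 'fy': 1.1, 'fz': 5.7, 'fx': -2.8, 'gap': 14.0} r 50.1
1 0.0 0.28 -0.20 0 0 0 [-0.     0.003  0.001]
{'t': 25.2, 'yl': np.float64(-132.8), 'z': np.float64(98.7), 'xl': np.float64(496.6), 'th': np.float64(-121.9), 'dir': 1.0, 'ft': 5.4, 'fr': -2.1, 'fy': 1.1, 'fz': 5.7, 'fx': -2.8, 'gap': 14.0} r 50.1
1 0.0 -0.31 0.16 0 0 0;1 0.0 -0.62 0.32 0 0 0;1 0.0 -0.95 0.45 0 0 0;1 0.0 -1.28 0.55 0 0 0;1 0.0 -1.62 0.64 0 0 0 [-0.     0.003  0.001]
```

Request:
play_rows:
  series: "1 0 -0.31 0.16 0 0 0;1 0 -0.62 0.32 0 0 0;1 0 -0.95 0.45 0 0 0;1 0 -1.28 0.55 0 0 0;1 0 -1.62 0.64 0 0 0"

```text
t: 25.7
position: [512.1, 13.7, 115.1]
ee_rot: [-0.7, -0.099, 0.098, 0.7]
wrist_force: [1.3, -2.1, -3.7]
finger_gap: 14.0
```

```bash
python3 st.py 1 4 4
```

```text
{'t': 25.7, 'yl': np.float64(-126.3), 'z': np.float64(115.1), 'xl': np.float64(496.5), 'th': np.float64(-101.5), 'dir': 1.0, 'ft': -4.1, 'fr': -1.6, 'fy': -2.4, 'fz': -3.7, 'fx': 0.7, 'gap': 14.0} r 50.1
1 0.0 -0.35 0.05 0 0 0;1 0.0 -0.69 0.08 0 0 0;1 0.0 -1.04 0.09 0 0 0;1 0.0 -1.39 0.08 0 0 0 [-0.     0.003  0.001]
```

Request:
play_rows:
  series: "1 0 -0.35 0.05 0 0 0;1 0 -0.69 0.08 0 0 0;1 0 -1.04 0.09 0 0 0;1 0 -1.39 0.08 0 0 0"

```text
t: 26.1
position: [511.9, 14.5, 129.2]
ee_rot: [-0.7, -0.099, 0.098, 0.7]
wrist_force: [2.0, -2.2, -4.4]
finger_gap: 14.1
```

```bash
python3 st.py 1 4 5
```

```text
{'t': 26.1, 'yl': np.float64(-125.5), 'z': np.float64(129.2), 'xl': np.float64(496.5), 'th': np.float64(-85.3), 'dir': 1.0, 'ft': -4.1, 'fr': -3.0, 'fy': -2.7, 'fz': -4.4, 'fx': 1.3, 'gap': 14.1} r 50.1
1 0.0 -0.35 -0.05 0 0 0;1 0.0 -0.69 -0.11 0 0 0;1 0.0 -1.03 -0.20 0 0 0;1 0.0 -1.36 -0.31 0 0 0;1 0.0 -1.68 -0.45 0 0 0 [-0.     0.003  0.001]
```

Request:
play_rows:
  series: "1 0 -0.35 -0.05 0 0 0;1 0 -0.69 -0.11 0 0 0;1 0 -1.03 -0.2 0 0 0;1 0 -1.36 -0.31 0 0 0;1 0 -1.68 -0.45 0 0 0"

```text
t: 26.6
position: [513.1, 10.2, 146.1]
ee_rot: [-0.7, -0.099, 0.098, 0.7]
wrist_force: [2.1, -1.4, -7.2]
finger_gap: 13.8
```

```bash
python3 st.py 1 4 1; python3 fit.py; python3 - <<'E'
from h import *
import json
C=json.load(open("C.json"));s=bot.get_state();p=s["position"]
for g in (-70,-75,-80,-85,-90,-94,-96,-97):
    a=np.radians(g);w=(C[0]-50*np.sin(a)-LY@p)*LY+(C[1]+50*np.cos(a)-p[2])*UZ;print(g,(RT.T@w/10).round(2))
E
```

```text
{'t': 26.6, 'yl': np.float64(-129.9), 'z': np.float64(146.1), 'xl': np.float64(496.5), 'th': np.float64(-65.2), 'dir': 1.0, 'ft': -5.8, 'fr': -4.7, 'fy': -1.9, 'fz': -7.2, 'fx': 1.6, 'gap': 13.8} r 50.1
1 0.0 -0.31 -0.17 0 0 0 [-0.     0.003  0.001]
base [ 3.98 -3.41  0.4 ] rms 0.48 A 3.44 phi -83.3 goal th 263.3
 sig_phi~ 2.3 [ 0.  -1.   1.  -0.1 -0.8 -0.4 -0.2 -0.1 -0.6 -0.5  0.5  0.2 -0.8  0.1
 -0.6  0.4 -0.2 -0.7 -0.1  0.  -0.9 -0.3  0.4 -0.8  0.1  0.7  0.2 -0.
 -0.4  0.5 -0. ]
const [ 4.   -3.4   0.34 -0.15] rms 0.48 A 3.42 phi -84.3 goal th 264.3
 sig_phi~ 2.4 [ 0.2 -0.8  1.2  0.1 -0.6 -0.3 -0.1  0.  -0.5 -0.3  0.7  0.3 -0.7  0.2
 -0.5  0.5 -0.  -0.5  0.1  0.2 -0.7 -0.1  0.5 -0.7  0.2  0.7  0.3  0.1
 -0.3  0.6  0.1]
-70 [0.   0.39 0.15]
-75 [0.   0.81 0.28]
-80 [0.   1.23 0.38]
-85 [0.   1.67 0.44]
-90 [0.   2.1  0.45]
-94 [0.   2.45 0.44]
-96 [0.   2.63 0.43]
-97 [-0.    2.71  0.42]
```

Request:
play_rows:
  series: "1 0 0.39 0.15 0 0 0;1 0 0.81 0.28 0 0 0;1 0 1.23 0.38 0 0 0;1 0 1.67 0.44 0 0 0;1 0 2.1 0.45 0 0 0;1 0 2.45 0.44 0 0 0;1 0 2.63 0.43 0 0 0;1 0 2.65 0.43 0 0 0"

```text
t: 27.4
position: [512.0, 14.3, 119.4]
ee_rot: [-0.7, -0.099, 0.098, 0.7]
wrist_force: [-1.4, -2.2, 1.3]
finger_gap: 13.7
```

```bash
python3 st.py 0 0 1; sed -i '$d' log.jsonl
```

```text
{'t': 27.4, 'yl': np.float64(-125.6), 'z': np.float64(119.4), 'xl': np.float64(496.5), 'th': np.float64(-96.6), 'dir': 0.0, 'ft': 1.1, 'fr': -1.9, 'fy': -1.7, 'fz': 1.3, 'fx': -1.9, 'gap': 13.7} r 50.0
1 0.0 -0.00 -0.00 0 0 0 [-0.     0.003  0.001]
```

Settle, then check with the cameras.

Request:
play_rows:
  series: "1 0 0 0 0 0 0;1 0 0 0 0 0 0;1 0 0 0 0 0 0;1 0 0 0 0 0 0;1 0 0 0 0 0 0"

```text
t: 27.9
position: [511.9, 14.3, 119.4]
ee_rot: [-0.7, -0.099, 0.098, 0.7]
wrist_force: [-1.4, -0.9, 1.8]
finger_gap: 13.9
```

```bash
python3 st.py 0 0 1; sed -i '$d' log.jsonl; python3 - <<'E'
from h import *
p,d=bot.read_camera("scene");q,e=bot.read_camera("side")
a=cv2.resize(p[110:300,100:360],(780,570),interpolation=cv2.INTER_CUBIC)
cv2.imwrite("pics/f_scene.png",cv2.cvtColor(a,cv2.COLOR_RGB2BGR));cv2.imwrite("pics/f_side.png",cv2.cvtColor(q,cv2.COLOR_RGB2BGR))
for n,im,o in(("scene",p,np.load("pics/scene0p.npy")),):
  for g,lo,hi in(("yellow",(20,150,80),(35,255,255)),("bluereel",(100,120,60),(124,255,255))):
    for w in(o,im):
      m=cv2.inRange(cv2.cvtColor(w,cv2.COLOR_RGB2HSV),lo,hi)
      m[:, :300 if g!="yellow" else 140]=0; m[:, 335 if g!="yellow" else 200:]=0; m[:160]=0;m[250:]=0
      v,u=np.nonzero(m);print(g,u.mean().round(1),v.mean().round(1),len(u))
s=bot.get_state();print(s["t"],s["position"],abs(s["joint_velocities"]).max())
E
```

```text
{'t': 27.9, 'yl': np.float64(-125.6), 'z': np.float64(119.4), 'xl': np.float64(496.5), 'th': np.float64(-96.6), 'dir': 0.0, 'ft': 1.7, 'fr': -0.7, 'fy': -0.5, 'fz': 1.8, 'fx': -1.6, 'gap': 13.9} r 50.1
1 0.0 -0.00 -0.01 0 0 0 [-0.     0.003  0.001]
yellow 173.1 193.7 577
yellow 177.9 192.7 313
bluereel 315.6 226.1 337
bluereel 315.5 226.0 336
28.0 [511.99423648  14.32447213 119.37857337] 0.002310793908029438
```

View pics/f_scene.png

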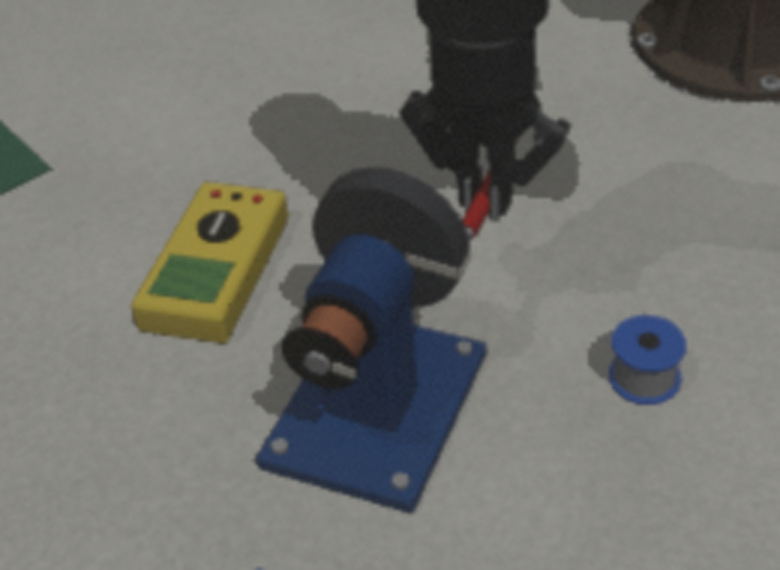

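View pics/f_side.png

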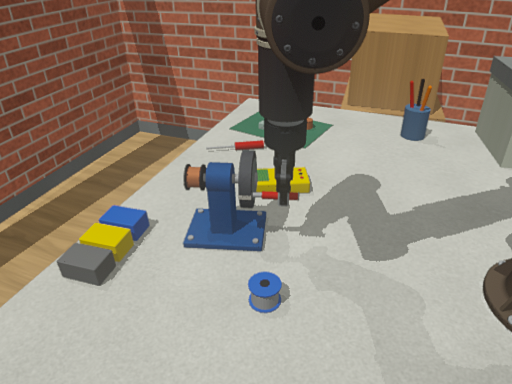

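In the scene crop the handle is gripped at (480,205). The white mark points about level to the +y side at (435,265), which agrees with the measured crank angle of −96.6°. The multimeter's corners and the reel (315.5,226) are where they were at the start. The side view shows the handle in the jaws at (282,194).

```bash
python3 -c "
from plant import bot
print(bot.finish_job())"
```

```text
the job is handed in; nothing more can be done
None
```

I gripped the red handle, turned the wheel slowly one full turn forward and more than one back, and then stroked it both ways around the balance point. The job was handed in at t ≈ 28 s, with the handle still gripped and the wheel at rest.

**Heavy side:** The push forces fitted a friction of 4.0 N plus or minus 3.4 N of imbalance. That puts the heavy side about 83° from the handle, to within about 2.4° of fit noise. It is straight down when the crank is 263–264° from the top, turning first toward the robot's right (−y).

**Last checks:**
- **Position and grip:** The crank stood at −96.6° (263.4°). The joints were practically still and the gripper gap was 13.9 mm.
- **Force:** About 2 N of sideways push remained on the handle, below the 4 N of friction.
- **Cameras:** The white mark agreed with that angle by eye. The solder reel had not moved.

**Doubts:**
- The multimeter's yellow-pixel count fell from 577 to 313 and its centre shifted 5 pixels. I put this down to the arm's shadow, because its corners matched the first picture to within about 1.5 pixels.
- A small force-sensor offset, or the crank's own weight, could shift the heavy-side angle by a few degrees. My measurements cannot separate these from the heavy slug.

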